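# Load the gauge block reader

## Task

Seat the longest of the three white ceramic gauge blocks flat and square in the pocket of the reader's pulled-out tray, with one end tucked under the keeper plate against the spring jaw and the other end down inside the end wall; feel its way in gently, since the ceramic chips if it is forced. Then let go of it and push the loaded tray fully home into the reader. Leave the two shorter blocks where they lie.

Things in the scene. Friction and masses are not known exactly. Their poses are not given: they have to be found in the camera images.
- long_block: The block to load: white ceramic bar, 34 (x) by 90 (y) by 12 (z) mm, about 0.22 kg, lying flat on the mat (3 mm high). Origin: centre of its underside; z up. It may be used either way round.
- mid_block: Bystander: the same section but 65 mm long (34 by 65 by 12 mm). Origin: centre of its underside. The three blocks swap places from start to start, their centres at least 75 mm apart.
- short_block: Bystander: the same section but 45 mm long (34 by 45 by 12 mm). Origin: centre of its underside.
- reader: Flat grey instrument fixed to the bench (its place and yaw vary): housing 160 (x) by 204 (y) by 48 mm high with a slot 37 mm high in its -x face, and a 5 mm base plate with two rails on which the tray runs out towards -x. Origin: under the housing's centre; x is the direction in which the tray is pushed in.
- nest (a point): On the pocket floor (flat, 14 mm above the bench) of the tray, moving with the tray; x = push-in direction, y = along the pocket towards the spring end, z up. The seated block is centred here in x; in y only to within 8 mm, since end wall, guides, keeper and jaw are one aluminium set that was clamped up to 8 mm to either side (differs each time, not tracked: find it by feeling the jaw).
- end_wall (a point): Top inner edge of the wall closing the pocket at its -y end, AT MID SETTING: 45 mm to -y of the nest, 8 mm above the floor; 13 mm thick. The jaw pushes the released block against it. The block goes in tilted 12 to 25 degrees, +y end low; this end is lowered last. Side guides, 8 mm high, 37 mm apart, stand only at |y| over 28 mm: the middle is open for fingers.
- keeper (a point): Lower inner edge of the keeper plate that roofs the pocket at its +y end, AT MID SETTING: 40 mm to +y of the nest, 16 mm above the pocket floor; the plate is 4 mm thick and reaches 25 mm further to +y. The seated block lies 5 mm under it, so it cannot be dropped straight in. Axes as the nest.
- jaw_rest (a point): AT MID SETTING, foot of the face of the free spring jaw, 41 mm to +y of the nest, under the keeper (steel, 26 mm wide, 1 to 14.5 mm above the pocket floor). It yields to +y by up to 9 mm at 1.2 N per mm and is not tracked. The seated block holds it 4 mm back (5 N); on the way in it must be driven back 6 to 8 mm (7 to 10 N). Axes as the nest.
- tab (a point): Middle of the top edge of the near (-x) face of the tray's upright steel push tab; the tab is 8 mm thick in x, 50 mm wide in y, and reaches from the tray's underside up to this point (36 mm tall, top 42 mm above the bench), 80 mm to -x of the nest. Same axes as the nest. Push it towards +x.
- tray (a joint): How far the tray is pushed in, m: 0 is fully out, 0.130 fully home against a hard stop. It starts at 0 to 0.030, slides with about 4 N of friction and stays where it is left.
Things that resemble listed ones, but are neither listed nor needed, are in the scene too. Leave any blue or yellow look-alike of the long_block alone.

How it is judged:
On the way:
1. the long block is seated flat and square in the pocket while the tray is still out (less than 60 mm in) (x of long_block in the frame of nest between -0.003 and 0.003 m and y of long_block in the frame of nest between -0.012 and 0.012 m and z of long_block in the frame of nest between -0.002 and 0.002 m and angle between long_block's own z axis and vertical below 0.035 rad and angle between the y axis of long_block and the y axis of nest, either way round below 0.045 rad and value of joint tray below 0.06 m), for 0.2 s.
At the end, for the whole second after the job is handed in: The tray is at least 126 mm in (of 130), and the long block still lies seated and at rest in its pocket: underside within 2 mm of the pocket floor, centre within 3 mm of the nest along x and 12 mm along y, tilted less than 0.035 rad, square to the pocket within 0.045 rad (x of long_block in the frame of nest between -0.003 and 0.003 m and y of long_block in the frame of nest between -0.012 and 0.012 m and z of long_block in the frame of nest between -0.002 and 0.002 m and angle between long_block's own z axis and vertical below 0.035 rad and angle between the y axis of long_block and the y axis of nest, either way round below 0.045 rad and value of joint tray above 0.126 m and linear speed of long_block below 0.01 m/s); the robot touches nothing.
It fails at once if the long block, while tilted, is forced against the reader or its tray with more than 35 N (contact force between long_block and reader above 35 N and angle between long_block's own z axis and vertical above 0.06 rad).
It fails at once if the mid block is moved more than 25 mm (distance of mid_block from where it was at the start of the episode above 0.025 m).
It fails at once if the short block is moved more than 25 mm (distance of short_block from where it was at the start of the episode above 0.025 m).
It also fails if it takes over 61 s, if anything falls off the work surface, if the arm or the gripper's body presses on something with over 40 N, if the wrist force passes 120 N, or if a joint passes its speed limit or range.

## Robot

A 6-joint arm with a two-finger parallel gripper is mounted at the origin on the work surface. World frame = base frame: x ahead of the robot, y to its left, z up, the work surface at z = 0. Lengths are in m, angles in rad, forces in N, time in s.
With the tool pointing down it reaches from about 0.275 to 0.975 m from the base axis. Payload 8.4 kg.
Tool frame: the origin (TCP) lies midway between the tips of the shut fingers; the grasp point (between the pads) lies 19 mm behind it; z points along the fingers, y is the direction in which the jaws open and shut (so a half turn about z gives the same grasp; the last joint's range is limited). The gripper opens to 92 mm and grips with 3 to 60 N. Pads are 20 mm wide; open, the fingers measure 128 mm over their backs; the gripper's body (75 mm by 189 mm) begins 69 mm behind the grasp point.
Start: joints at [1.29, 0.353, 1.633, -0, 1.155, -0.002], TCP at [0.172, 0.601, 0.215] pointing down, gripper open.
Joint ranges: [-2.63, 2.63], [-0.92, 2.1], [0.06, 2.66], [-1.3, 4.44], [0, 2.69], [-3.02, 3.02]. Speed limits (rad/s): [2.22, 2.22, 2.79, 3.14, 3.14, 3.14].

## Interface

Orientations are given as a rotation vector (axis times angle).
In Python, from workcell import r, snapshot gives the robot as it stands.
- The arm moves only by the shell command python3 -m crank 'ROWS' [FORCE]. ROWS is JSON, a list of rows, each a list of 3 entries, a list of its own where there are three numbers: the shift along the tool's x, y, z in m, then the turn about the tool's z in degrees, then the gripper command: -1 is shut, 1 is fully open, values between are in proportion. A call has 1 to 5 rows; each row is the pose to reach, as a shift and turn from the pose commanded when the call began, along the tool's axes at that moment; what a row does not reach only later rows make up. A row lasts 1/12 s, in which the tool goes at most 41.7 mm and 7.16 degrees, less where a joint would pass 70% of its speed; a pose out of reach is approached as far as the arm can. A call with a gripper value outside its range is refused whole. The fingers move at their own pace and stop on an object; FORCE is the grip in N (left out, the last holds). Time passes only in rows, so rows that repeat a pose let the fingers close. It gives the time, the measured TCP pose, the force and the opening at its end, in the units of the state.
- r.sense(): the state, without advancing time (a new reading comes with each control period).
- snapshot(name): name is "side" or "top"; returns a dict with "img" (400x640x3 uint8, blue, green, red), "range_z" (400x640 float32, m along the optical axis (not along the pixel's ray), 0 where there is no reading), "K" (3x3 intrinsics, pixels), "R" (3x3) and "t" (3): a world point X has camera coordinates R X + t. Camera axes: x right, y down, z forward; pixel columns grow to the right and rows downward; lengths in m; the calibration is good to about 2 mm. A picture is of the moment at which its call begins.
- r.job_done(): hands the job in, once; it reports no verdict.
The state is a dict: "clock": time; "qpos": joint angles; "qd": joint speeds; "tau": joint torques, N m; "ee_pos": TCP position; "ee_rot": TCP orientation; "force": force on the tool from outside, world axes, zero at the start; "ft_torque": the same for the moment, N m; "width": finger opening in m.
Only numpy, scipy, OpenCV 4.12 (cv2) and the standard library are available. Lean on these libraries where they do the work, as an engineer would, in place of code of your own. Each camera call takes 0.05 s, during which the arm holds its last target. There are 200 camera calls.

## Working session

There is one attempt and no reset: what is moved stays moved. The work goes in short steps, Python scripts to look and compute and a shell command to move; the robot and the scene stay as the last step left them, time stands still between calls to the robot, and variables do not carry over. Pictures are saved under pics/ and viewed, about 8 in all and at most 12, crops included, and the job is handed in when it is done.

```bash
ls; mkdir -p pics; python3 - <<'E'
from workcell import r, snapshot
import cv2,numpy as np
print(r.sense())
for n in("top","side"):
    s=snapshot(n); cv2.imwrite(f"pics/{n}0.png",s["img"]); np.savez(f"{n}0.npz",**s)
    print(n,s["K"],s["R"],s["t"])
E
```

```text
pics
{'clock': 0.0, 'qpos': array([ 1.28960581e+00,  3.53601354e-01,  1.63413013e+00,  5.18071138e-06,
        1.15520101e+00, -2.40002500e-03]), 'qd': array([ 0.00230655, -0.00138095,  0.00080301,  0.00022626,  0.00067373,
        0.00024293]), 'tau': array([-4.26573301e-03, -5.93828309e+01, -3.34218478e+01,  6.93290681e-02,
        2.34046223e-02, -1.00269178e-04]), 'ee_pos': array([0.17185707, 0.60039442, 0.21389463]), 'ee_rot': array([-4.36482437e-01, -3.11092655e+00,  2.08231619e-03]), 'force': array([-0.22126067,  1.272654  , -0.37825609]), 'ft_torque': array([ 0.0451387 ,  0.00372252, -0.0459823 ]), 'width': 0.092172153010588}
top [[412.139558     0.         317.71069088]
 [  0.         412.139558   200.1840618 ]
 [  0.           0.           1.        ]] [[ 0.02365645 -0.9996518  -0.01168944]
 [-0.99699277 -0.02272719 -0.07408702]
 [ 0.07379555  0.01340693 -0.99718327]] [0.05374418 0.57701508 0.77097544]
side [[418.77206211   0.         314.85093821]
 [  0.         418.77206211 199.31688958]
 [  0.           0.           1.        ]] [[ 0.99839038 -0.05628183  0.00700089]
 [-0.02166082 -0.49247064 -0.87005947]
 [ 0.05241628  0.86850735 -0.49289706]] [-0.57271374  0.12005416  0.78054727]
```

View pics/top0.png

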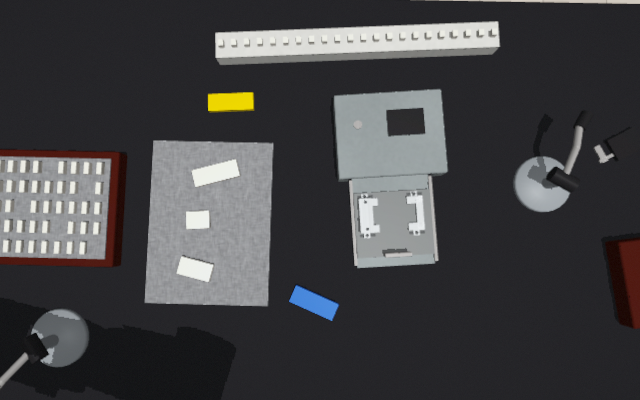

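View pics/side0.png

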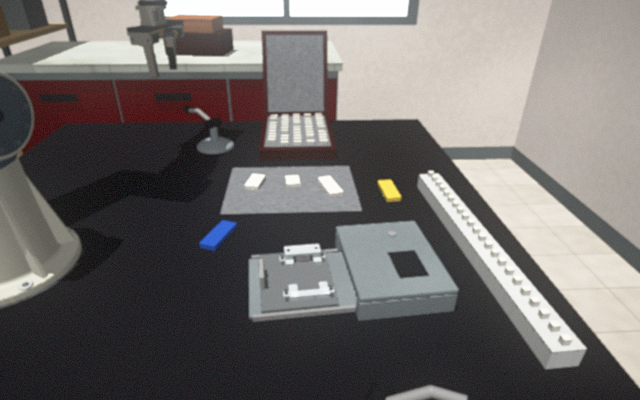

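```bash
cat >h.py <<'E'
import numpy as np,cv2
from scipy.spatial.transform import Rotation as Rt
def load(f): return dict(np.load(f))
def ray(s,uv,z):
    uv=np.atleast_2d(uv).astype(float); K,R,t=s["K"],s["R"],s["t"]
    d=np.c_[(uv-[K[0,2],K[1,2]])/K[0,0],np.ones(len(uv))]@R   # R^T d
    c=-R.T@t; return c+d*((z-c[2])/d[:,2])[:,None]
def pts(s):
    K=s["K"];v,u=np.mgrid[:400,:640];Z=s["range_z"]
    P=np.stack([(u-K[0,2])/K[0,0]*Z,(v-K[1,2])/K[0,0]*Z,Z],-1)
    return (P-s["t"])@s["R"]
E
python3 - <<'E'
from h import *
s=load("top0.npz"); im=s["img"].astype(int)
m=((im.min(2)>190)&(im.max(2)-im.min(2)<40)).astype(np.uint8); m[:,:150]=0;m[:,275:]=0;m[:140]=0;m[310:]=0
P=pts(s)
for c in cv2.findContours(m,0,2)[0]:
    if cv2.contourArea(c)<100: continue
    w=ray(s,c[:,0],.015)[:,:2]
    (x,y),(a,b),an=cv2.minAreaRect((w*1000).astype(np.float32))
    bx=cv2.boxPoints(((x,y),(a,b),an)); e=max([bx[1]-bx[0],bx[2]-bx[1]],key=np.linalg.norm)
    k=np.zeros_like(m); cv2.drawContours(k,[c],-1,1,-1)
    print((x,y),sorted((a,b)),"long axis deg",np.degrees(np.arctan2(e[1],e[0]))%180,"z",np.median(P[k>0][:,2]))
# reader housing top z ~.048
z=P[...,2]
for lo,hi in((.04,.056),):
    k=((z>lo)&(z<hi)&(s["range_z"]>0)).astype(np.uint8);k[:,:320]=0;k[:,460:]=0;k[:80]=0;k[180:]=0
    c=max(cv2.findContours(k,0,2)[0],key=cv2.contourArea)
    w=ray(s,c[:,0],.048)[:,:2]; print("house",cv2.minAreaRect((w*1000).astype(np.float32)))
crop=s["img"][165:275,335:450]
cv2.imwrite("pics/c1.png",cv2.resize(crop,None,fx=5,fy=5,interpolation=2))
# height map in tray
np.set_printoptions(linewidth=250)
print("cols",list(range(340,446,4)))
for v in range(170,274,5): print(v,(z[v,340:446:4]*1000).round().astype(int))
E
```

```text
(438.0918273925781, 301.36224365234375) [33.68577575683594, 64.48635864257812] long axis deg 76.713356 z 0.015920985232422084
(533.8359375, 300.42364501953125) [34.7060546875, 42.87434768676758] long axis deg 92.71715 z 0.01585611219152918
(625.8285522460938, 269.26922607421875) [34.55888748168945, 89.43194580078125] long axis deg 105.43818 z 0.015950124646084193
house ((701.819091796875, -65.08818817138672), (160.07911682128906, 203.56202697753906), 4.788022518157959)
cols [340, 344, 348, 352, 356, 360, 364, 368, 372, 376, 380, 384, 388, 392, 396, 400, 404, 408, 412, 416, 420, 424, 428, 432, 436, 440, 444]
170 [49 47 47 48 50 51 45 50 46 46 49 47 49 48 47 50 49 50 49 49 47 50 50 49 47 49 49]
175 [48 49 50 50 50 48 49 49 47 49 49 48 48 48 48 45 45 39  7  8  5  5 -1 13 18 12  1]
180 [29 24  1  6  7  4  5  5  6  8  5  7  8  5  7  7  7  6  5  5  7  5  9  0 -2  2  2]
185 [ 1  1  1  6  5  6  6  4  7  6  4  4  6  6  6  6  7  7 10  7  5  9  9 -2  0  1  1]
190 [-1  2  1 12  5  7  5  5  6  3  8  9  7  5  3  6  6  7 14 15 15 14 13 -2  0 -1  4]
195 [-1  3  3  9 13 15 20 17 14 15 13 15 17 15 17 
[... 695 characters left out ...]
 16 16 15 15 18 14 15 13 14  4  0 -1]
240 [ 2 -1  4  0 16 15 14 15 14 13 13 15 16 16 13 15 14 16 16 13 15 16 17 17  0  2  0]
245 [-1  1  1  1  9 14 13 13 13 16 17 14 15 14 16 16 14 15 15 15 16 15 14 14  8  1  2]
250 [ 4  2 -2  2 10 13 14 17 15 13 18 14 14 15 14 13 13 16 13 13 15 16 14 13 10  1  1]
255 [ 1  3  3  2 11 14 15 12 16 14 15 35 41 42 42 42 44 41  6  5  7  4  7  6 10  2  1]
260 [ 3 -3 -2  0 10  5  8  6  5  5  6  3  7  5  5  6  4  7  5  6  4  5  7  6 11 -1  0]
265 [  1   1   3  -1  11   8   6   8   6   8   4   6   5   5   5   5   3   1   1  -2   0  -1   3   0 812  -1   3]
270 [ -1   2   1  -1  -1   1  -1   2   0   2  -1   2   2   0  -1 812   2   3   2   0   0  -1   0   2   2   0   2]
```

View pics/c1.png

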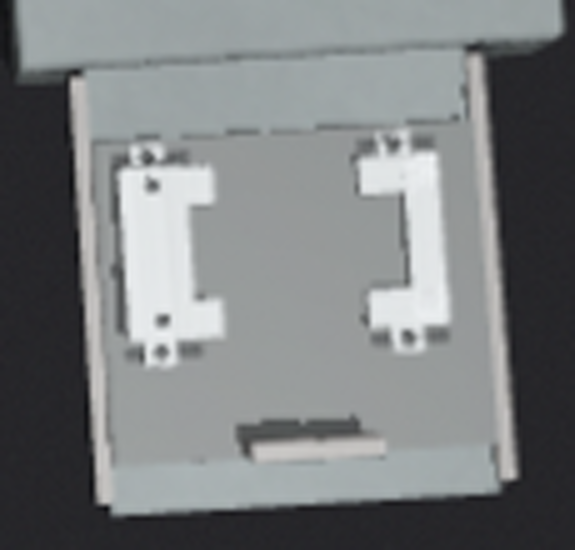

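```bash
python3 - <<'E'
from h import *
s=load("top0.npz"); g=s["img"].min(2).astype(float)
print("cam",-s["R"].T@s["t"])
th=np.radians(4.79);ex=np.array([np.cos(th),np.sin(th)]);ey=np.array([-ex[1],ex[0]]);o=np.array([.7018,-.0651])
K,R,t=s["K"],s["R"],s["t"]
def samp(X,Y,z):
    w=np.stack([o[0]+X*ex[0]+Y*ey[0],o[1]+X*ex[1]+Y*ey[1],np.full_like(X,z)],-1)
    c=w@R.T+t; u=(K[0,0]*c[...,0]/c[...,2]+K[0,2]);v=(K[1,1]*c[...,1]/c[...,2]+K[1,2])
    return cv2.remap(g.astype(np.float32),u.astype(np.float32),v.astype(np.float32),1)
np.set_printoptions(linewidth=200,precision=0,suppress=True)
xs=np.arange(-.24,-.08,.002)
ys=np.arange(-.08,.08,.002)
# profile along y, mean over x mid-pocket (guide-free?) 
for z in(.034,.022):
  p=samp(*np.meshgrid(np.arange(-.155,-.135,.002),ys,indexing='ij'),z).mean(0)
  print("y prof z",z);print(np.c_[ys*1000,p].T.reshape(2,-1).astype(int))
  p=samp(*np.meshgrid(xs,(np.arange(.045,.06,.002) if z>.03 else np.arange(-.058,-.048,.002)),indexing='ij'),z).mean(1)
  print("x prof");print(np.c_[xs*1000,p].T.astype(int))
# tab from depth
P=pts(s);m=(P[...,2]>.03)&(P[...,2]<.05);m[:,:370]=0;m[:,430:]=0;m[:245]=0;m[265:]=0
q=P[m][:,:2]-o;q=np.c_[q@ex,q@ey,P[m][:,2]]*1000
print("tab",q.min(0),q.max(0),np.median(q,0)); 
xx=np.arange(-.25,-.2,.001)
print("tab x prof z42",np.c_[xx*1000,samp(*np.meshgrid(xx,np.arange(-.015,.015,.003),indexing='ij'),.042).mean(1)].T.astype(int))
E
```

```text
cam [0.51711391 0.05650299 0.81218138]
y prof z 0.034
[[-80 -78 -76 -74 -72 -69 -67 -65 -63 -61 -59 -57 -55 -53 -51 -49 -47 -45 -43 -41 -39 -37 -35 -33 -31 -29 -27 -25 -23 -21 -19 -17 -15 -13 -11  -9  -7  -5  -3  -1   0   2   4   6   8  10  12  14  16
   18  20  22  24  26  28  30  32  34  36  38  40  42  44  46  48  50  52  54  56  58  60  62  64  66  68  70  72  74  76  78]
 [ 38  38  79 153 179 169 149 148 148 148 148 148 163 202 223 225 224 224 219 176 115 143 148 148 148 148 148 148 148 148 149 149 149 149 149 149 150 150 150 150 150 150 150 150 150 150 150 150 150
  150 150 150 150 150 150 150 150 150 150 154 182 220 224 224 223 226 227 226 226 226 227 229 218 153 108 140 149 143 152 185]]
x prof
[[-240 -238 -236 -234 -231 -229 -227 -225 -223 -221 -219 -217 -215 -213 -211 -209 -207 -205 -203 -201 -199 -197 -195 -193 -191 -189 -187 -185 -183 -181 -179 -177 -175 -173 -171 -169 -167 -165 -163
  -161 -159 -157 -155 -153 -151 -149 -147 -145 -143 -141 -139 -137 -135 -133 -131 -129 -127 -125 -123 -121 -119 -117 -115 -113 -111 -109 -107 -105 -103 -101  -99  -97  -95  -93  -91  -89  -87
[... 1804 characters left out ...]
4  223  222  209  167  128  123  137  148  133  133  153  159  158  158  158  157  158  158  158
   158  158]]
tab [-230.  -25.   32.] [-222.   25.   46.] [-226.   -0.   42.]
tab x prof z42 [[-250 -249 -248 -247 -246 -245 -244 -243 -242 -241 -240 -239 -238 -237 -236 -235 -234 -232 -231 -230 -229 -228 -227 -226 -225 -224 -223 -222 -221 -220 -219 -218 -217 -216 -215 -214 -213 -212 -211
  -210 -209 -208 -207 -206 -205 -204 -203 -202 -201 -200]
 [  37   37   38   48   85  128  152  162  166  166  166  166  166  166  166  166  166  166  166  162  164  175  186  192  192  189  179  157  127  100   85   81   82   84   90  109  133  146  152
   153  153  153  153  153  153  152  152  152  152  152]]
```

```bash
cat >>h.py <<'E'
def go(x,y,z,yaw):
    "print shift in tool axes (mm) and tool turn (deg) to bring measured TCP to x,y,z with tool-x at world yaw deg"
    from workcell import r
    s=r.sense(); M=Rt.from_rotvec(s["ee_rot"]).as_matrix(); p=s["ee_pos"]
    c=np.degrees(np.arctan2(M[1,0],M[0,0])); d=(c-yaw+180)%360-180
    print("t%.2f"%s["clock"],"pos",p.round(4),"yaw %.2f"%c,"tilt",M[:,2].round(3),"w%.4f"%s["width"],"F",s["force"].round(1),"q6 %.2f"%s["qpos"][5])
    print("  shift mm",(M.T@(np.array([x,y,z])-p)*1000).round(1),"turn %.2f"%d)
E
python3 -c "
from h import *
go(.6303,.2529,.08,105.44)"
```

```text
t0.10 pos [0.1719 0.6005 0.214 ] yaw 164.03 tilt [-0.    -0.001 -1.   ] w0.0923 F [ 0.3  0.3 -0.1] q6 -0.00
  shift mm [-536.4 -207.8  134.2] turn 58.59
```

```bash
python3 -m crank '[[[-0.180,-0.070,0],30,0.5],[[-0.180,-0.070,0],30,0.5],[[-0.180,-0.070,0],30,0.5],[[-0.180,-0.070,0],30,0.5],[[-0.180,-0.070,0],30,0.5]]'
python3 -c "
from h import *
go(.6303,.2529,.08,105.44)"
```

```text
clock: 0.52
ee_pos: [0.3279, 0.4816, 0.2143]
ee_rot: [1.238, 2.886, -0.001]
force: [-0.4, 0.4, -1.4]
width: 0.0693
t0.52 pos [0.3279 0.4816 0.2143] yaw 133.55 tilt [ 0.    -0.001 -1.   ] w0.0693 F [-0.4  0.4 -1.4] q6 0.21
  shift mm [-373.9   61.7  134.6] turn 28.11
```

```bash
python3 -m crank '[[[-0.19,0.03,0.04],28,0.3],[[-0.19,0.03,0.04],28,0.3],[[-0.19,0.03,0.04],28,0.3],[[-0.19,0.03,0.04],28,0.3],[[-0.19,0.03,0.04],28,0.3]]' >/dev/null
python3 -c "
from h import *
go(.6303,.2529,.08,105.44)"
```

```text
t0.93 pos [0.4813 0.3658 0.1736] yaw 105.56 tilt [-0.    -0.001 -1.   ] w0.0598 F [0.5 0.3 0. ] q6 0.38
  shift mm [-148.6  113.3   93.7] turn 0.12
```

```bash
python3 -m crank '[[[-0.1486,0.1133,0.09],0,0.2],[[-0.1486,0.1133,0.09],0,0.2],[[-0.1486,0.1133,0.09],0,0.2],[[-0.1486,0.1133,0.09],0,0.2],[[-0.1486,0.1133,0.09],0,0.2]]' >/dev/null
python3 - <<'E'
from h import *
from workcell import snapshot
go(.6303,.2529,.006,105.44)
for n in("top","side"):
    s=snapshot(n); np.savez(n+"1.npz",**s)
    u=s["K"]@(s["R"]@np.array([.627,.265,.02])+s["t"]);u=u[:2]/u[2]
    x,y=int(u[0]-45),int(u[1]-40); c=s["img"][max(y,0):y+80,max(x,0):x+90]
    cv2.imwrite(f"pics/{n}1.png",cv2.resize(c,(450,400),interpolation=2))
a=np.hstack([cv2.imread(f"pics/{n}1.png") for n in("top","side")]);cv2.imwrite("pics/both1.png",cv2.resize(a,(800,356)))
E
```

```text
t1.35 pos [0.6304 0.2552 0.0833] yaw 106.02 tilt [-0. -0. -1.] w0.0558 F [ 0.4  0.4 -0. ] q6 0.10
  shift mm [-2.1 -0.7 77.3] turn 0.58
```

View pics/both1.png

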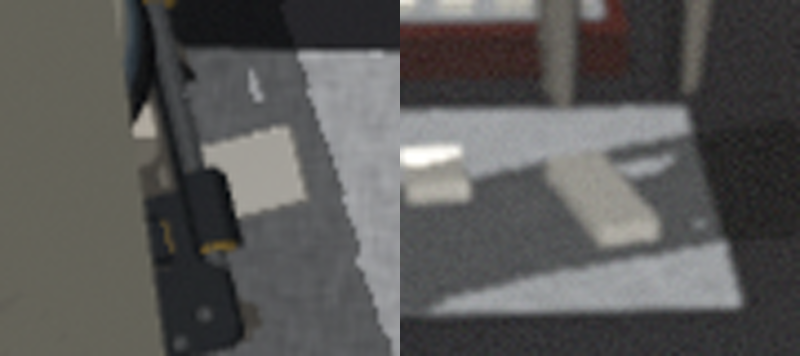

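```bash
python3 -m crank '[[[-0.002,-0.0005,0.035],0.5,0.2],[[-0.002,-0.0005,0.06],0.5,0.2],[[-0.002,-0.0005,0.076],0.5,0.2],[[-0.002,-0.0005,0.077],0.5,0.2],[[-0.002,-0.0005,0.077],0.5,0.2]]' >/dev/null
python3 -c "
from h import *
go(.6303,.2529,.006,105.44)"
python3 -m crank '[[[0,0,0],0,-1],[[0,0,0],0,-1],[[0,0,0],0,-1],[[0,0,0],0,-1],[[0,0,0],0,-1]]' 8
python3 -c "
from h import *
go(.6303,.2529,.006,105.44)"
```

```text
t1.87 pos [0.6285 0.2548 0.007 ] yaw 105.54 tilt [-0.002 -0.001 -1.   ] w0.0554 F [0.  0.7 0.6] q6 0.11
  shift mm [-2.3  1.2  1. ] turn 0.10
clock: 2.28
ee_pos: [0.6299, 0.2551, 0.0087]
ee_rot: [1.901, 2.501, 0.002]
force: [-0.7, 1.4, 6.9]
width: 0.0337
t2.28 pos [0.6299 0.2551 0.0087] yaw 105.53 tilt [ 0.001  0.001 -1.   ] w0.0337 F [-0.7  1.4  6.9] q6 0.11
  shift mm [-2.2 -0.2  2.7] turn 0.09
```

```bash
python3 -m crank '[[[0,0,0],0,-1],[[0,0,-0.004],0,-1],[[0,0,-0.008],0,-1],[[0,0,-0.012],0,-1],[[0,0,-0.016],0,-1]]' 3
python3 -m crank '[[[0,0,-0.003],0,-1],[[0,0,-0.004],0,-1],[[0,0,-0.004],0,-1],[[0,0,-0.004],0,-1]]' 
python3 - <<'E'
from h import *
from workcell import snapshot
go(.6303,.2529,.006,105.44)
s=snapshot("side"); np.savez("side2.npz",**s)
u=s["K"]@(s["R"]@np.array([.627,.265,.02])+s["t"]);u=u[:2]/u[2];print(u)
x,y=int(u[0]-40),int(u[1]-40); cv2.imwrite("pics/side2.png",cv2.resize(s["img"][y:y+80,x:x+80],(560,560),interpolation=2))
E
```

```text
clock: 2.7
ee_pos: [0.6291, 0.2545, 0.0237]
ee_rot: [-1.901, -2.501, 0.001]
force: [-0.5, 0.3, -1.1]
width: 0.0341
clock: 3.03
ee_pos: [0.6295, 0.2546, 0.0277]
ee_rot: [1.901, 2.501, 0.0]
force: [0.7, -1.0, -2.3]
width: 0.0344
t3.03 pos [0.6295 0.2546 0.0277] yaw 105.53 tilt [ 0. -0. -1.] w0.0344 F [ 0.7 -1.  -2.3] q6 0.11
  shift mm [-1.9  0.3 21.7] turn 0.09
[330.44886285 182.5316819 ]
```

View pics/side2.png

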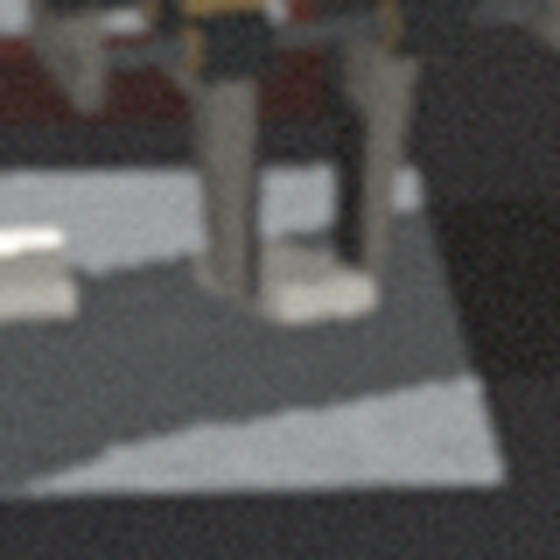

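```bash
cat >>h.py <<'E'
def tilt(s,g,yaw,n=16):
    "profile of surface heights along tool-x (yaw) about g, within 15 mm across"
    P=pts(s); th=np.radians(yaw); d=P[...,:2]-g; a=d@[np.cos(th),np.sin(th)]; b=d@[-np.sin(th),np.cos(th)]
    for lo in np.arange(-.05,.08,.01):
        m=(a>lo)&(a<lo+.01)&(abs(b)<.012)&(s["range_z"]>0)&(P[...,2]<.06)&(P[...,2]>-.01)
        if m.sum(): print(int(lo*1000)+5,m.sum(),(np.percentile(P[m][:,2],[10,50,90])*1000).round(1))
E
python3 - <<'E'
from h import *
from workcell import snapshot
print("side");tilt(load("side2.npz"),[.6295,.2546],105.5)
s=snapshot("top");np.savez("top2.npz",**s);print("top");tilt(s,[.6295,.2546],105.5)
E
```

```text
side
-45 20 [2.2 2.8 3.7]
-35 48 [ 2.6 30.6 37.9]
-25 52 [ 2.3 29.3 40.5]
-14 27 [ 1.7  3.6 37.4]
-4 29 [ 2.   3.4 34.2]
5 26 [ 1.4  3.2 30.4]
15 19 [ 2.1  2.8 27.7]
25 13 [ 3.  22.7 25.5]
35 2 [21.  21.2 21.5]
45 4 [18.  18.4 18.8]
75 1 [3.7 3.7 3.7]
top
-45 61 [2.2 3.8 5.8]
-35 72 [ 2.5  4.4 32.7]
-25 93 [ 3.5 39.4 41.9]
-14 47 [36.5 38.2 40.3]
-4 6 [34.7 35.5 36.4]
```

```bash
python3 -m crank '[[[0,0,0],0,-1],[[0,0,0],0,-1],[[0,0,-0.02],0,-1],[[0,0,-0.05],0,-1],[[0,0,-0.08],0,-1]]' 25
python3 - <<'E'
from h import *
from workcell import snapshot
go(.5553,-.1095,.110,94.79)
p=__import__("workcell").r.sense()["ee_pos"]
s=snapshot("side");P=pts(s)
th=np.radians(105.5);d=P[...,:2]-p[:2];a=d@[np.cos(th),np.sin(th)];b=d@[-np.sin(th),np.cos(th)];z=P[...,2]-p[2]
for lo in np.arange(-.05,.07,.01):
    m=(a>lo)&(a<lo+.01)&(abs(b)<.012)&(s["range_z"]>0)&(abs(z)<.04)
    if m.sum(): print(int(lo*1000)+5,m.sum(),(np.percentile(z[m],[10,50,90])*1000).round(1))
E
```

```text
clock: 3.55
ee_pos: [0.6281, 0.2543, 0.107]
ee_rot: [-1.9, -2.5, 0.005]
force: [1.7, 0.4, -2.2]
width: 0.033
t3.55 pos [0.6281 0.2543 0.107 ] yaw 105.53 tilt [-0.003 -0.001 -1.   ] w0.0330 F [ 1.7  0.4 -2.2] q6 0.11
  shift mm [-331.  -167.5   -2.3] turn 10.74
-35 23 [ 2.8  5.4 10.4]
-25 32 [ 4.4 10.1 12.3]
-14 5 [ 8.9  9.3 10.5]
-4 5 [4.2 4.8 7. ]
5 4 [1.2 2.1 3.1]
15 4 [-1.8 -0.5  0.8]
25 5 [-4.9 -4.5 -2.6]
35 1 [-8.1 -8.1 -8.1]
45 3 [-11.5 -10.6 -10. ]
55 1 [-12.1 -12.1 -12.1]
```

```bash
python3 -m crank '[[[-0.18,-0.091,-0.01],10.7,-1],[[-0.18,-0.091,-0.01],10.7,-1],[[-0.18,-0.091,-0.01],10.7,-1],[[-0.18,-0.091,-0.01],10.7,-1],[[-0.18,-0.091,-0.01],10.7,-1]]'
python3 -c "
from h import *
go(.5553,-.1095,.110,94.79)"
```

```text
clock: 4.02
ee_pos: [0.5887, 0.0547, 0.1174]
ee_rot: [-2.126, -2.313, 0.001]
force: [0.5, 0.3, -3.0]
width: 0.0332
t4.02 pos [0.5887 0.0547 0.1174] yaw 94.83 tilt [-0.001 -0.    -1.   ] w0.0332 F [ 0.5  0.3 -3. ] q6 0.01
  shift mm [-160.8  -47.1    7.5] turn 0.04
```

```bash
python3 -m crank '[[[-0.1608,-0.0471,0.01],0,-1],[[-0.1608,-0.0471,0.02],0,-1],[[-0.1608,-0.0471,0.035],0,-1],[[-0.1608,-0.0471,0.04],0,-1],[[-0.1608,-0.0471,0.042],0,-1]]'
python3 - <<'E'
from h import *
from workcell import snapshot
go(.5553,-.1095,.0745,94.79)
C=[]
for n in("top","side"):
    s=snapshot(n); np.savez(n+"3.npz",**s)
    u=s["K"]@(s["R"]@np.array([.553,-.078,.03])+s["t"]);u=u[:2]/u[2];print(n,u)
    x,y=int(u[0]-60),int(u[1]-70);print(x,y); C.append(cv2.resize(s["img"][y:y+140,x:x+120],(400,467),interpolation=2))
cv2.imwrite("pics/both3.png",np.hstack(C))
E
```

```text
clock: 4.43
ee_pos: [0.5539, -0.1117, 0.0737]
ee_rot: [-2.128, -2.309, 0.004]
force: [-0.1, -0.1, -2.8]
width: 0.0332
t4.43 pos [ 0.5539 -0.1117  0.0737] yaw 94.68 tilt [-0.003 -0.001 -1.   ] w0.0332 F [-0.1 -0.1 -2.8] q6 -0.28
  shift mm [ 2.1  1.6 -0.8] turn -0.11
top [393.95443643 213.50017948]
333 143
side [305.6323151  268.66264116]
245 198
```

View pics/both3.png

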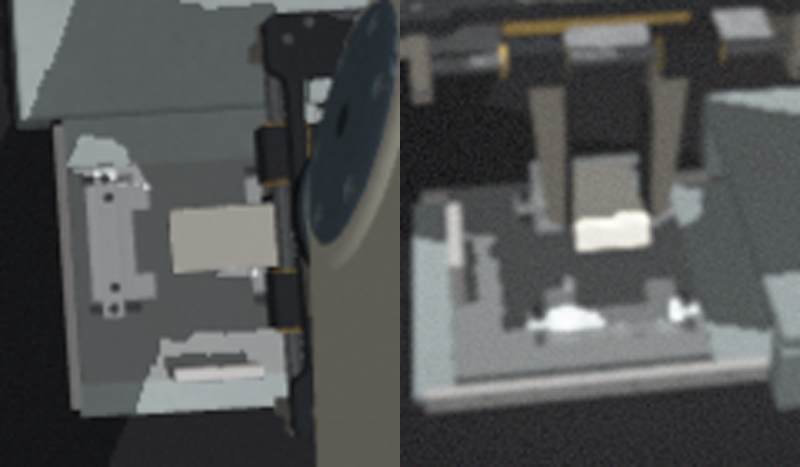

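```bash
cat >>h.py <<'E'
TH=np.radians(4.79);EX=np.array([np.cos(TH),np.sin(TH)]);EY=np.array([-EX[1],EX[0]]);NEST=np.array([.5526,-.0776])
def nest(p): d=np.asarray(p)[...,:2]-NEST; return np.stack([d@EX,d@EY,np.asarray(p)[...,2]-.014],-1)*1000
E
python3 - <<'E'
from h import *
s=load("top3.npz");P=pts(s);N=nest(P)
m=(abs(N[...,0])<26)&(N[...,1]>-20)&(N[...,1]<35)&(N[...,2]>38)&(N[...,2]<75)&(s["range_z"]>0)
mm=cv2.morphologyEx(m.astype(np.uint8),cv2.MORPH_OPEN,np.ones((3,3)))
q=N[mm>0]; A=np.c_[q[:,:2],np.ones(len(q))]; c=np.linalg.lstsq(A,q[:,2],rcond=None)[0]; print("plane",c,len(q), "tilt",np.degrees(np.arctan(-c[1])))
for lo in range(-15,30,4):
    k=(q[:,1]>=lo)&(q[:,1]<lo+4)
    if k.sum()>3: print(lo,q[k][:,0].min().round(1),q[k][:,0].max().round(1),q[k][:,2].mean().round(1))
print("ymax",np.percentile(q[:,1],99.5))
# subpixel edges by brightness on the plane
g=s["img"].min(2).astype(np.float32)
def row(y,xs):
    z=c[0]*xs+c[1]*y+c[2]; w=np.c_[NEST+np.outer(xs/1e3,EX)+(y/1e3)*EY,z/1e3+.014]
    p=w@s["R"].T+s["t"];p=p/p[:,2:];u=p@s["K"].T
    return cv2.remap(g,u[:,:1].astype(np.float32),u[:,1:2].astype(np.float32),1)[:,0]
xs=np.arange(-28,28.1,1.)
for y in(2,8,14,18): 
    v=row(y,xs);print(y,v.round().astype(int)[4:20],v.round().astype(int)[36:54])
    h=(v[28]+60)/2; 
    i=np.where(v>120)[0]; print("   edges",xs[i.min()],xs[i.max()])
E
```

```text
plane [-1.65373195e-02 -3.27742672e-01  5.42451865e+01] 481 tilt 18.146177757457902
-15 -19.3 13.2 58.7
-11 -19.0 13.6 57.4
-7 -18.8 13.9 55.8
-3 -18.4 14.3 54.6
1 -18.2 14.3 53.3
5 -19.6 13.0 51.7
9 -19.4 13.2 51.0
13 -19.2 13.8 49.4
17 -19.0 14.0 48.0
21 -18.6 14.1 46.9
ymax 23.518066748102918
2 [ 82  85  88  87  85 112 136 143 147 146 146 146 146 146 146 146] [145 145 146 146 145 139 124 107  91  85  81  81  81  81  81  82  81  80]
   edges -18.0 14.0
8 [ 82  82  82  86  96 113 132 140 145 146 146 145 145 146 146 146] [146 145 146 146 147 148 125 105  89  80  81  82  82  82  81  82  82  81]
   edges -18.0 14.0
14 [ 82  82  82  84 103 121 133 141 144 145 146 146 146 146 146 145] [145 145 145 146 146 147 138 118 101  83  82  82  82  82  82  82  82  82]
   edges -19.0 14.0
18 [ 82  82  82  82 102 127 137 145 145 146 146 146 146 146 146 146] [146 146 146 146 146 140 132 115 100  87  82  82  82  82  82  82  82  82]
   edges -19.0 14.0
```

```bash
cat >>h.py <<'E'
def gon(x,y,z,yaw=94.79):
    from workcell import r
    w=NEST+x/1e3*EX+y/1e3*EY; go(w[0],w[1],z/1e3+.014,yaw); print("  TCP in nest",nest(r.sense()["ee_pos"]).round(1),"F nest", np.r_[r.sense()["force"][:2]@EX,r.sense()["force"][:2]@EY].round(1))
E
python3 -c "
from h import *
gon(0.7,-21.5,32)"
```

```text
t4.53 pos [ 0.555  -0.1088  0.0743] yaw 94.64 tilt [-0.003  0.001 -1.   ] w0.0337 F [-1.   0.5 -3. ] q6 -0.28
  shift mm [ 9.7  0.9 28.3] turn -0.15
  TCP in nest [ -0.2 -31.2  60.3] F nest [-0.9  0.6]
```

```bash
python3 -m crank '[[[0.0095,0.001,0.007],-0.1,-1],[[0.0095,0.001,0.014],-0.1,-1],[[0.0095,0.001,0.018],-0.1,-1],[[0.0095,0.001,0.018],-0.1,-1],[[0.0095,0.001,0.018],-0.1,-1]]'
cat >look.py <<'E'
from h import *
from workcell import snapshot,r
def look(s,y0,y1,z0,z1,ys):
    P=pts(s);N=nest(P)
    m=(abs(N[...,0])<26)&(N[...,1]>y0)&(N[...,1]<y1)&(N[...,2]>z0)&(N[...,2]<z1)&(s["range_z"]>0)
    mm=cv2.morphologyEx(m.astype(np.uint8),cv2.MORPH_OPEN,np.ones((3,3)));q=N[mm>0]
    for i in range(4):
        A=np.c_[q[:,:2],np.ones(len(q))];c=np.linalg.lstsq(A,q[:,2],rcond=None)[0];e=q[:,2]-A@c;q=q[abs(e)<max(2.5*np.median(abs(e)),1.5)]
    print("n",len(q),"plane",c.round(3),"tilt %.1f"%np.degrees(np.arctan(-c[1])),"yrange",np.percentile(q[:,1],[.5,99.5]).round(1))
    g=s["img"].min(2).astype(np.float32);xs=np.arange(-28,28.1,.5)
    for y in ys:
        w=np.c_[NEST+np.outer(xs/1e3,EX)+(y/1e3)*EY,(c[0]*xs+c[1]*y+c[2])/1e3+.014]
        p=w@s["R"].T+s["t"];p=p/p[:,2:];u=(p@s["K"].T).astype(np.float32)
        v=cv2.remap(g,u[:,:1],u[:,1:2],1)[:,0]; L=xs<0
        d=np.diff(v); iL=np.argmax(np.where(xs[1:]<-8,d,-99)); iR=np.argmin(np.where(xs[1:]>8,d,99))
        print(" y",y,"edges",xs[iL]+.25,xs[iR]+.25,"ctr",(xs[iL]+xs[iR])/2+.25)
E
python3 - <<'E'
from look import *
gon(0.7,-21.5,32)
s=snapshot("top");look(s,-5,40,20,60,(8,14,20,26))
E
```

```text
clock: 4.95
ee_pos: [0.5568, -0.0967, 0.0574]
ee_rot: [-2.122, -2.316, 0.0]
force: [-1.1, -0.3, -2.8]
width: 0.0335
t4.95 pos [ 0.5568 -0.0967  0.0574] yaw 95.02 tilt [-0.  0. -1.] w0.0335 F [-1.1 -0.3 -2.8] q6 -0.26
  shift mm [-2.1 -1.9 11.4] turn 0.23
  TCP in nest [  2.6 -19.4  43.4] F nest [-1.1 -0.2]
n 389 plane [-5.0000e-03 -3.0600e-01  4.2571e+01] tilt 17.0 yrange [-4.7 38.4]
 y 8 edges -14.75 18.75 ctr 2.0
 y 14 edges -16.75 18.75 ctr 1.0
 y 20 edges -16.25 17.75 ctr 0.75
 y 26 edges -15.75 17.25 ctr 0.75
```

```bash
python3 -m crank '[[[-0.002,0,0],0,-1],[[-0.002,0,0],0,-1],[[-0.002,0,0],0,-1],[[-0.002,0,0],0,-1]]'
python3 - <<'E'
from look import *
gon(0.7,-21.5,32)
s=snapshot("top");look(s,-5,40,20,60,(8,14,20,26))
gon(0.7,-21.5,32)
E
```

```text
clock: 5.33
ee_pos: [0.557, -0.0999, 0.0578]
ee_rot: [2.124, 2.314, 0.0]
force: [0.7, 0.8, -2.7]
width: 0.0334
t5.33 pos [ 0.557  -0.0999  0.0578] yaw 94.91 tilt [ 0. -0. -1.] w0.0334 F [ 0.7  0.8 -2.7] q6 -0.27
  shift mm [ 1.1 -1.8 11.8] turn 0.12
  TCP in nest [  2.5 -22.6  43.8] F nest [0.8 0.8]
n 355 plane [ 1.000e-03 -3.060e-01  4.177e+01] tilt 17.0 yrange [-4.7 35.1]
 y 8 edges -14.75 19.75 ctr 2.5
 y 14 edges -15.75 18.75 ctr 1.5
 y 20 edges -16.25 17.25 ctr 0.5
 y 26 edges -15.25 17.75 ctr 1.25
t5.38 pos [ 0.557  -0.0999  0.0578] yaw 94.91 tilt [ 0. -0. -1.] w0.0339 F [ 0.7 -0.7 -2.7] q6 -0.27
  shift mm [ 1.1 -1.8 11.7] turn 0.12
  TCP in nest [  2.5 -22.6  43.8] F nest [ 0.6 -0.7]
```

```bash
python3 - <<'E'
from h import *
s=load("top0.npz");g=s["img"].min(2).astype(np.float32);xs=np.arange(-36,36.1,1.)
for y in(-40,-37,-34,32,34,36):
    w=np.c_[NEST+np.outer(xs/1e3,EX)+(y/1e3)*EY,np.full(len(xs),.022)]
    p=w@s["R"].T+s["t"];p=p/p[:,2:];u=(p@s["K"].T).astype(np.float32)
    v=cv2.remap(g,u[:,:1],u[:,1:2],1)[:,0].astype(int)
    print(y,v[4:28],v[44:68])
E
```

```text
-40 [219 225 225 225 225 225 225 226 226 226 225 223 222 194 165 149 135 142
 149 149 149 149 149 149] [148 148 148 148 148 148 148 148 148 156 178 197 211 219 223 224 224 224
 224 225 225 223 222 211]
-37 [222 224 225 226 225 225 226 226 226 226 224 222 220 196 166 149 136 141
 148 149 149 149 149 149] [148 148 148 148 148 148 148 148 148 153 177 197 210 219 222 224 224 224
 224 224 224 223 221 218]
-34 [194 214 221 225 225 225 225 226 226 225 224 220 210 188 156 140 136 140
 147 149 149 149 149 149] [148 148 148 148 148 148 148 148 147 149 180 209 217 223 223 223 223 224
 224 224 224 223 221 211]
32 [199 217 223 227 227 227 227 227 227 227 227 225 216 203 183 167 156 151
 151 151 151 151 151 151] [149 149 149 149 150 150 150 150 146 142 173 209 218 226 226 226 226 226
 225 225 225 225 225 216]
34 [203 217 224 227 227 227 228 228 228 228 228 226 216 202 178 159 152 148
 150 151 151 151 151 151] [150 150 150 150 150 150 150 150 147 143 169 205 217 225 226 226 226 225
 225 225 225 225 225 220]
36 [205 217 224 226 227 227 227 227 227 227 226 225 209 190 154 128 136 144
 151 155 155 155 154 154] [151 151 151 152 152 153 153 153 152 149 169 202 216 224 225 225 225 225
 224 224 224 224 224 221]
```

```bash
python3 -m crank '[[[0.0005,-0.0015,0.004],0.1,-1],[[0.0005,-0.0015,0.008],0.1,-1],[[0.0005,-0.0015,0.012],0.1,-1],[[0.0005,-0.0015,0.015],0.1,-1],[[0.0005,-0.0015,0.015],0.1,-1]]'
python3 -m crank '[[[0,0,0.001],0,-1],[[0,0,0.001],0,-1],[[0,0,0.001],0,-1]]'
python3 -c "
from h import *
gon(1,-22,24)"
```

```text
clock: 5.8
ee_pos: [0.5547, -0.0993, 0.0416]
ee_rot: [-2.125, -2.312, 0.001]
force: [-0.0, 0.0, -1.9]
width: 0.0336
clock: 6.05
ee_pos: [0.5554, -0.0994, 0.0416]
ee_rot: [2.126, 2.313, 0.0]
force: [-0.2, -0.2, -2.8]
width: 0.0334
t6.05 pos [ 0.5554 -0.0994  0.0416] yaw 94.82 tilt [ 0.  0. -1.] w0.0334 F [-0.2 -0.2 -2.8] q6 -0.26
  shift mm [-0.1  0.   3.6] turn 0.03
  TCP in nest [  1.  -21.9  27.6] F nest [-0.3 -0.2]
```

```bash
for i in 1 2; do python3 -m crank '[[[0,0,0.001],0,-1],[[0,0,0.002],0,-1],[[0,0,0.002],0,-1]]'|grep -E "pos|force"; done
python3 - <<'E'
from look import *
gon(1,-22,24)
s=snapshot("top");look(s,-5,40,8,60,(8,14,20,26))
E
```

```text
ee_pos: [0.5553, -0.0994, 0.0395]
force: [-0.4, -0.2, -2.6]
ee_pos: [0.5555, -0.0995, 0.0377]
force: [-0.1, -0.5, 1.4]
t6.55 pos [ 0.5555 -0.0995  0.0377] yaw 94.83 tilt [ 0. -0. -1.] w0.0336 F [-0.1 -0.5  1.4] q6 -0.26
  shift mm [ 0.1 -0.1 -0.3] turn 0.04
  TCP in nest [  1.1 -22.1  23.7] F nest [-0.1 -0.5]
n 362 plane [-5.0000e-03 -2.9100e-01  2.2781e+01] tilt 16.3 yrange [-4.7 35.9]
 y 8 edges -16.25 17.75 ctr 0.75
 y 14 edges -15.25 16.75 ctr 0.75
 y 20 edges -16.75 16.25 ctr -0.25
 y 26 edges -17.25 17.75 ctr 0.25
```

```bash
python3 -m crank '[[[0.001,0,-0.0007],0,-1],[[0.003,0,-0.0007],0,-1],[[0.005,0,-0.0007],0,-1],[[0.005,0,-0.0007],0,-1]]'|grep -E "pos|force"; python3 -m crank '[[[0.001,0,0],0,-1],[[0.002,0,0],0,-1],[[0.002,0,0],0,-1],[[0.002,0,0],0,-1]]'|grep -E "pos|force"
python3 -c "
from h import *
gon(1,-14,24)"
```

```text
ee_pos: [0.5549, -0.094, 0.0383]
force: [0.6, -0.4, -1.4]
ee_pos: [0.5548, -0.0924, 0.0383]
force: [0.6, -1.6, -0.9]
t7.27 pos [ 0.5548 -0.0924  0.0383] yaw 94.83 tilt [ 0. -0. -1.] w0.0331 F [ 0.6 -1.6 -0.9] q6 -0.25
  shift mm [0.9 0.1 0.3] turn 0.04
  TCP in nest [  0.9 -14.9  24.3] F nest [ 0.5 -1.6]
```

```bash
for i in 1 2; do python3 -m crank '[[[0.001,0,0],0,-1],[[0.002,0,0],0,-1],[[0.002,0,0],0,-1],[[0.002,0,0],0,-1]]'|grep -E "pos|force"; done
python3 -c "
from h import *
gon(1,-10,24)"
```

```text
ee_pos: [0.5547, -0.0906, 0.0384]
force: [0.4, -5.0, 0.2]
ee_pos: [0.5545, -0.0888, 0.0384]
force: [0.7, -5.7, 0.5]
t7.93 pos [ 0.5545 -0.0888  0.0384] yaw 94.84 tilt [ 0.    -0.001 -1.   ] w0.0335 F [ 0.7 -5.7  0.5] q6 -0.25
  shift mm [ 1.3 -0.   0.4] turn 0.05
  TCP in nest [  1.  -11.3  24.4] F nest [ 0.2 -5.7]
```

```bash
python3 -m crank '[[[0.001,0,0],0,-1],[[0.002,0,0],0,-1],[[0.0025,0,0],0,-1],[[0.0025,0,0],0,-1]]' |grep -E "pos|force"
python3 - <<'E'
from look import *
gon(1,-10,24)
s=snapshot("top");look(s,-2,38,8,60,(8,14,20,26))
E
```

```text
ee_pos: [0.5545, -0.0867, 0.0385]
force: [0.1, -8.9, 1.8]
t8.27 pos [ 0.5545 -0.0867  0.0385] yaw 94.86 tilt [ 0.001 -0.001 -1.   ] w0.0334 F [ 0.1 -8.9  1.8] q6 -0.24
  shift mm [-0.7 -0.1  0.5] turn 0.07
  TCP in nest [ 1.1 -9.3 24.5] F nest [-0.6 -8.8]
n 274 plane [ 4.0000e-03 -3.1300e-01  2.7342e+01] tilt 17.4 yrange [ 2.2 37.6]
 y 8 edges -16.75 16.75 ctr 0.0
 y 14 edges -15.75 16.75 ctr 0.5
 y 20 edges -17.25 17.25 ctr 0.0
 y 26 edges -17.25 17.25 ctr 0.0
```

```bash
python3 -m crank '[[[0,0,0.001],0,-1],[[-0.0001,0,0.002],0,-1],[[-0.0002,0,0.003],0,-1],[[-0.0003,0,0.004],0,-1],[[-0.0003,0,0.004],0,-1]]' 20 |grep -E "pos|force"
python3 - <<'E'
from look import *
gon(1,-10,20)
s=snapshot("top");look(s,-2,38,8,60,(8,14,20,26))
E
```

```text
ee_pos: [0.5547, -0.0875, 0.0346]
force: [-0.4, -10.0, 3.2]
t8.73 pos [ 0.5547 -0.0875  0.0346] yaw 94.86 tilt [ 0.001 -0.002 -1.   ] w0.0335 F [ -0.4 -10.    3.2] q6 -0.24
  shift mm [ 0.  -0.3  0.6] turn 0.07
  TCP in nest [  1.3 -10.   20.6] F nest [-1.2 -9.9]
n 256 plane [-1.6000e-02 -2.5000e-01  2.3952e+01] tilt 14.0 yrange [ 2.2 37.6]
 y 8 edges -16.75 18.25 ctr 0.75
 y 14 edges -16.25 16.75 ctr 0.25
 y 20 edges -16.75 16.75 ctr 0.0
 y 26 edges -16.75 17.25 ctr 0.25
```

```bash
python3 -m crank '[[[-0.0003,0,0.001],0,-1],[[-0.0005,0,0.002],0,-1],[[-0.0008,0,0.003],0,-1],[[-0.001,0,0.004],0,-1],[[-0.001,0,0.004],0,-1]]' |grep -E "pos|force"
python3 -m crank '[[[0,0,0.001],0,-1],[[-0.0002,0,0.002],0,-1],[[-0.0004,0,0.003],0,-1],[[-0.0005,0,0.004],0,-1],[[-0.0005,0,0.004],0,-1]]' |grep -E "pos|force"
python3 - <<'E'
from look import *
gon(1,-10,12)
s=snapshot("top");look(s,-2,38,8,60,(8,14,20,26))
E
```

```text
ee_pos: [0.5547, -0.0883, 0.0305]
force: [0.5, -8.7, 2.4]
ee_pos: [0.5548, -0.0887, 0.0265]
force: [-0.3, -9.2, 1.5]
t9.62 pos [ 0.5548 -0.0887  0.0265] yaw 94.85 tilt [ 0.001 -0.001 -1.   ] w0.0334 F [-0.3 -9.2  1.5] q6 -0.24
  shift mm [ 1.2 -0.3  0.5] turn 0.06
  TCP in nest [  1.3 -11.2  12.5] F nest [-1.  -9.2]
n 304 plane [ 5.0000e-03 -8.2000e-02  1.6591e+01] tilt 4.7 yrange [ 0.3 37.9]
 y 8 edges -15.75 18.25 ctr 1.25
 y 14 edges -16.25 16.75 ctr 0.25
 y 20 edges -17.25 16.25 ctr -0.5
 y 26 edges -16.75 17.25 ctr 0.25
```

```bash
python3 -m crank '[[[0,0,0.0007],0,-1],[[0,0,0.0014],0,-1],[[-0.0001,0,0.002],0,-1],[[-0.0002,0,0.0025],0,-1],[[-0.0002,0,0.0025],0,-1]]' |grep -E "pos|force"
python3 -m crank '[[[0,0,0.0007],0,-1],[[0,0,0.0014],0,-1],[[0,0,0.002],0,-1],[[0,0,0.0025],0,-1],[[0,0,0.0025],0,-1]]' |grep -E "pos|force"
python3 - <<'E'
from look import *
gon(1,-10,12)
s=snapshot("top");look(s,-2,38,6,60,(8,14,20,26))
E
```

```text
ee_pos: [0.5548, -0.0887, 0.024]
force: [-0.0, -7.6, 0.8]
ee_pos: [0.5547, -0.0886, 0.0215]
force: [0.6, -7.8, 0.7]
t10.50 pos [ 0.5547 -0.0886  0.0215] yaw 94.84 tilt [ 0.001 -0.001 -1.   ] w0.0337 F [ 0.6 -7.8  0.7] q6 -0.24
  shift mm [ 1.1 -0.2 -4.5] turn 0.05
  TCP in nest [  1.2 -11.1   7.5] F nest [-0.1 -7.8]
n 272 plane [ 3.0000e-03 -8.0000e-03  1.2953e+01] tilt 0.4 yrange [ 2.1 37.8]
 y 8 edges -16.75 16.25 ctr -0.25
 y 14 edges -15.25 16.25 ctr 0.5
 y 20 edges -17.75 16.75 ctr -0.5
 y 26 edges -16.25 16.75 ctr 0.25
```

```bash
python3 -m crank '[[[0,0,0.0007],0,-1],[[0,0,0.0014],0,-1],[[0,0,0.0014],0,-1],[[0,0,0.0014],0,-1]]' |grep -E "pos|force"
python3 -m crank '[[[0,0,0.0007],0,-1],[[0,0,0.0014],0,-1],[[0,0,0.0014],0,-1],[[0,0,0.0014],0,-1]]' |grep -E "pos|force"
python3 - <<'E'
from look import *
gon(1,-10,12)
s=snapshot("top");look(s,-2,38,6,60,(8,14,20,26))
E
```

```text
ee_pos: [0.5551, -0.0885, 0.0211]
force: [-2.3, -5.8, 13.0]
ee_pos: [0.5563, -0.0884, 0.0208]
force: [-3.2, -3.9, 22.3]
t11.22 pos [ 0.5563 -0.0884  0.0208] yaw 94.83 tilt [ 0.004 -0.001 -1.   ] w0.0334 F [-3.2 -3.9 22.3] q6 -0.24
  shift mm [ 1.1 -1.8 -5.2] turn 0.04
  TCP in nest [  2.8 -11.1   6.8] F nest [-3.5 -3.6]
n 300 plane [-6.0000e-03 -1.5000e-02  1.3115e+01] tilt 0.9 yrange [ 1.9 37.8]
 y 8 edges -14.25 17.75 ctr 1.75
 y 14 edges -15.25 19.25 ctr 2.0
 y 20 edges -15.25 18.25 ctr 1.5
 y 26 edges -15.25 19.75 ctr 2.25
```

```bash
python3 -m crank '[[[0,0,-0.001],0,-1],[[0,0,-0.002],0,-1],[[0,0,-0.002],0,-1]]' |grep -E "pos|force"
python3 -m crank '[[[0,0,0],0,-0.1],[[0,0,0],0,-0.1],[[0,0,0],0,-0.1],[[0,0,0],0,-0.1],[[0,0,0],0,-0.1]]'|grep -E "pos|force|wid"
python3 -m crank '[[[0,0,-0.02],0,-0.1],[[0,0,-0.05],0,-0.1],[[0,0,-0.08],0,-0.1],[[-0.04,0,-0.10],0,-0.1],[[-0.08,0,-0.10],0,-0.1]]'|grep -E "pos|force|wid"
python3 -m crank '[[[-0.03,0,0],0,-1],[[-0.06,0,0],0,-1],[[-0.06,0,0],0,-1]]'|grep -E "pos|force|wid"
python3 - <<'E'
from look import *
s=snapshot("top");np.savez("top5.npz",**s);look(s,-40,36,6,40,(-34,-20,0,20,34))
gon(0,0,50)
P=nest(pts(s))
for y in range(-60,50,6):
    m=(abs(P[...,0])<12)&(abs(P[...,1]-y)<3)&(s["range_z"]>0)
    if m.sum(): print(y,m.sum(),np.median(P[m][:,2]).round(1),end="; ")
cv2.imwrite("pics/top5.png",cv2.resize(s["img"][165:275,335:450],None,fx=5,fy=5,interpolation=2))
E
```

```text
ee_pos: [0.5559, -0.0883, 0.0212]
force: [3.1, -5.7, -1.1]
ee_pos: [0.5541, -0.0877, 0.0204]
force: [0.3, -0.2, 0.3]
width: 0.0417
ee_pos: [0.5634, -0.1661, 0.1247]
force: [2.3, -0.3, 0.5]
width: 0.0412
ee_pos: [0.5667, -0.231, 0.1209]
force: [-0.8, 0.1, -0.1]
width: 0.023
n 602 plane [-1.0000e-03  5.0000e-03  1.2711e+01] tilt -0.3 yrange [-39.5  35.1]
 y -34 edges -14.75 17.25 ctr 1.25
 y -20 edges -15.75 18.75 ctr 1.5
 y 0 edges -14.25 17.75 ctr 1.75
 y 20 edges -15.25 18.25 ctr 1.5
 y 34 edges -15.25 18.25 ctr 1.5
t12.65 pos [ 0.5661 -0.2286  0.1204] yaw 94.65 tilt [ 0. -0. -1.] w0.0192 F [ 0.7  0.3 -0.4] q6 -0.47
  shift mm [151.6  -1.2  56.4] turn -0.14
  TCP in nest [   0.8 -151.6  106.4] F nest [0.8 0.3]
-60 27 0.8; -54 42 9.2; -48 38 8.9; -42 31 13.0; -36 38 13.2; -30 39 12.4; -24 45 12.6; -18 40 12.6; -12 35 12.7; -6 40 13.0; 0 41 12.9; 6 41 12.8; 12 41 12.7; 18 39 13.0; 24 38 12.7; 30 38 12.7; 36 44 12.9; 42 32 20.7; 48 42 20.5;
```

View pics/top5.png

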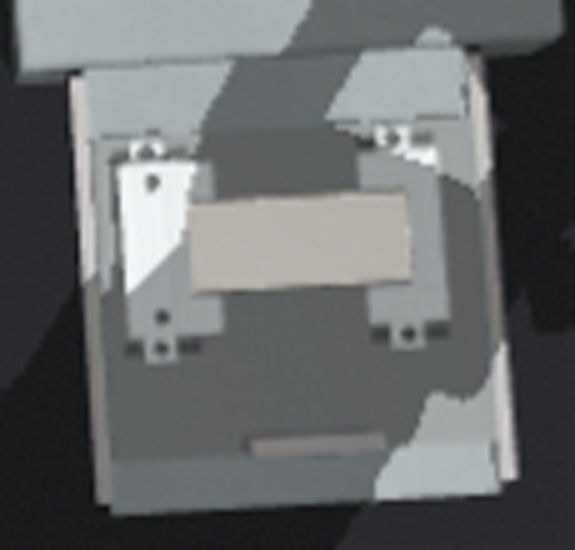

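```bash
python3 -m crank '[[[0.152,-0.119,0],0,-1],[[0.152,-0.119,0],0,-1],[[0.152,-0.119,0],0,-1],[[0.152,-0.119,0],0,-1],[[0.152,-0.119,0],0,-1]]' 20|grep -E "pos|force|wid"
python3 -m crank '[[[0,0,0],0,-1],[[0,0,0.03],0,-1],[[0,0,0.06],0,-1],[[0,0,0.06],0,-1],[[0,0,0.06],0,-1]]'|grep -E "pos|force|wid"
python3 - <<'E'
from look import *
gon(-118,0,10)
E
```

```text
ee_pos: [0.4304, -0.0818, 0.1197]
force: [0.2, 0.9, 0.1]
width: 0.0006
ee_pos: [0.4335, -0.0843, 0.0598]
force: [0.8, 0.4, 0.6]
width: 0.0005
t13.48 pos [ 0.4335 -0.0843  0.0598] yaw 94.86 tilt [-0.004  0.001 -1.   ] w0.0005 F [0.8 0.4 0.6] q6 -0.28
  shift mm [-3.4  1.3 35.7] turn 0.07
  TCP in nest [-119.2    3.3   45.8] F nest [0.8 0.3]
```

```bash
python3 -m crank '[[[-0.0034,0,0.012],0,-1],[[-0.0034,0,0.024],0,-1],[[-0.0034,0,0.036],0,-1],[[-0.0034,0,0.036],0,-1]]'|grep -E "pos|force|wid"
python3 -m crank '[[[0,0.004,0],0,-1],[[0,0.008,0],0,-1],[[0,0.012,0],0,-1],[[0,0.016,0],0,-1],[[0,0.02,0],0,-1]]'|grep -E "pos|force|wid"
python3 -m crank '[[[0,0.004,0],0,-1],[[0,0.008,0],0,-1],[[0,0.012,0],0,-1],[[0,0.016,0],0,-1],[[0,0.02,0],0,-1]]'|grep -E "pos|force|wid"
python3 - <<'E'
from look import *
gon(-118,0,10)
s=snapshot("top");cv2.imwrite("pics/top6.png",cv2.resize(s["img"][80:280,320:460],None,fx=3,fy=3,interpolation=2))
E
```

```text
ee_pos: [0.435, -0.0883, 0.0245]
force: [-0.3, 0.5, -0.8]
width: 0.0006
ee_pos: [0.456, -0.0866, 0.0251]
force: [-0.7, 0.8, -0.4]
width: 0.0006
ee_pos: [0.4744, -0.0848, 0.0243]
force: [-4.1, 0.0, 3.0]
width: 0.0007
t14.65 pos [ 0.4744 -0.0848  0.0243] yaw 94.83 tilt [-0.002  0.    -1.   ] w0.0007 F [-4.1  0.   3. ] q6 -0.26
  shift mm [  0.7 -39.5   0.4] turn 0.04
  TCP in nest [-78.5  -0.6  10.3] F nest [-4.1  0.4]
```

View pics/top6.png

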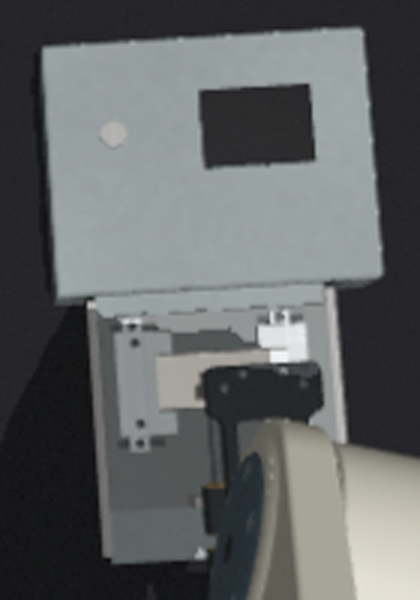

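```bash
for i in 1 2; do python3 -m crank '[[[0,0.005,0],0,-1],[[0,0.010,0],0,-1],[[0,0.015,0],0,-1],[[0,0.02,0],0,-1],[[0,0.025,0],0,-1]]'|grep -E "pos|force"; done
python3 - <<'E'
from look import *
gon(40,0,10)
E
```

```text
ee_pos: [0.4997, -0.0827, 0.0242]
force: [-4.7, 0.2, 0.5]
ee_pos: [0.5249, -0.0806, 0.0243]
force: [-4.6, 0.0, -1.0]
t15.53 pos [ 0.5249 -0.0806  0.0243] yaw 94.82 tilt [-0.  0. -1.] w0.0004 F [-4.6  0.  -1. ] q6 -0.24
  shift mm [ 0.6 67.8  0.2] turn 0.03
  TCP in nest [-27.8  -0.7  10.3] F nest [-4.6  0.4]
```

```bash
python3 -m crank '[[[0,0.005,0],0,-1],[[0,0.010,0],0,-1],[[0,0.015,0],0,-1],[[0,0.02,0],0,-1],[[0,0.02,0],0,-1]]'|grep -E "pos|force"; for i in 1 2 3; do python3 -m crank '[[[0,0.002,0],0,-1],[[0,0.004,0],0,-1],[[0,0.006,0],0,-1],[[0,0.006,0],0,-1]]'|grep -E "pos|force"; done
python3 - <<'E'
from look import *
gon(40,0,10)
E
```

```text
ee_pos: [0.5464, -0.0791, 0.0247]
force: [-1.2, 0.1, -1.0]
ee_pos: [0.5513, -0.0786, 0.0247]
force: [-1.9, -0.4, 0.7]
ee_pos: [0.5573, -0.0781, 0.0246]
force: [-1.8, -0.5, 1.2]
ee_pos: [0.5632, -0.0775, 0.0245]
force: [-1.4, -0.2, 1.5]
t16.95 pos [ 0.5632 -0.0775  0.0245] yaw 94.83 tilt [ 0.001 -0.    -1.   ] w0.0005 F [-1.4 -0.2  1.5] q6 -0.22
  shift mm [ 0.8 29.4  0.6] turn 0.04
  TCP in nest [10.6 -0.8 10.5] F nest [-1.4 -0.1]
```

```bash
for i in 1 2 3 4; do python3 -m crank '[[[0,0.002,0],0,-1],[[0,0.004,0],0,-1],[[0,0.004,0],0,-1],[[0,0.004,0],0,-1]]'|grep -E "pos|force"; done
python3 - <<'E'
from look import *
gon(40,0,10)
E
```

```text
ee_pos: [0.567, -0.0772, 0.0245]
force: [-1.0, -1.2, 1.0]
ee_pos: [0.5708, -0.0768, 0.0244]
force: [-2.2, -0.8, -0.0]
ee_pos: [0.5749, -0.0765, 0.0244]
force: [-1.8, -0.3, 0.1]
ee_pos: [0.5788, -0.0761, 0.0244]
force: [-2.0, -0.6, 0.3]
t18.28 pos [ 0.5788 -0.0761  0.0244] yaw 94.83 tilt [ 0.001  0.    -1.   ] w0.0008 F [-2.  -0.6  0.3] q6 -0.22
  shift mm [ 0.7 13.7  0.4] turn 0.04
  TCP in nest [26.3 -0.7 10.4] F nest [-2.  -0.4]
```

```bash
for i in 1 2 3 4; do python3 -m crank '[[[0,0.001,0],0,-1],[[0,0.002,0],0,-1],[[0,0.003,0],0,-1],[[0,0.003,0],0,-1]]'|grep -E "pos|force"; done
python3 - <<'E'
from look import *
gon(40,0,10)
E
```

```text
ee_pos: [0.5802, -0.076, 0.0244]
force: [-7.3, -2.7, 5.7]
ee_pos: [0.5802, -0.0759, 0.0242]
force: [-17.4, -3.9, 14.8]
ee_pos: [0.5803, -0.0758, 0.0241]
force: [-27.1, -5.4, 25.7]
ee_pos: [0.5803, -0.0758, 0.0241]
force: [-36.9, -7.7, 34.8]
t19.62 pos [ 0.5803 -0.0758  0.0241] yaw 94.86 tilt [-0.019  0.    -1.   ] w0.0001 F [-36.9  -7.7  34.8] q6 -0.21
  shift mm [ 0.5 12.2 -0.1] turn 0.07
  TCP in nest [27.8 -0.5 10.1] F nest [-37.4  -4.6]
```

```bash
python3 -m crank '[[[0,-0.008,0],0,-1],[[0,-0.016,0],0,-1],[[0,-0.03,0],0,-1],[[0,-0.05,0],0,-1],[[0,-0.07,0],0,-1]]'|grep -E "pos|force"
python3 -m crank '[[[0,0,-0.04],0,-1],[[0,0,-0.08],0,-1],[[-0.04,-0.02,-0.1],0,-1],[[-0.08,-0.04,-0.1],0,-1],[[-0.12,-0.06,-0.1],0,-1]]'|grep -E "pos|force"
python3 -m crank '[[[-0.04,-0.01,0],0,-1],[[-0.08,-0.02,0],0,-1],[[-0.12,-0.03,0],0,-1],[[-0.12,-0.03,0],0,-1],[[-0.12,-0.03,0],0,-1]]'|grep -E "pos|force"
python3 - <<'E'
from look import *
P=None
s=snapshot("top");q=nest(pts(s));m=(q[...,2]>15)&(q[...,2]<34)&(abs(q[...,1])<30)&(q[...,0]>-110)&(q[...,0]<62)&(s["range_z"]>0)
k=q[m];print(len(k),k.min(0),k.max(0),np.median(k,0))
C=[]
for n in("top","side"):
    if n=="side": s=snapshot(n)
    u=s["K"]@(s["R"]@np.array([.66,-.07,.03])+s["t"]);u=u[:2]/u[2];x,y=int(u[0]-80),int(u[1]-85)
    C.append(cv2.resize(s["img"][y:y+170,x:x+160],(400,425),interpolation=2))
cv2.imwrite("pics/end.png",np.hstack(C))
E
```

```text
ee_pos: [0.5216, -0.0811, 0.0247]
force: [-0.6, -0.8, -0.4]
ee_pos: [0.4779, -0.1951, 0.1267]
force: [0.4, 0.1, 0.2]
ee_pos: [0.4564, -0.3182, 0.1245]
force: [-0.2, 0.7, 0.3]
123 [ 40.37436554 -24.37851408  15.03359617] [48.50407288 24.90104443 32.14431657] [43.72808672  0.38060097 28.4313222 ]
```

View pics/end.png

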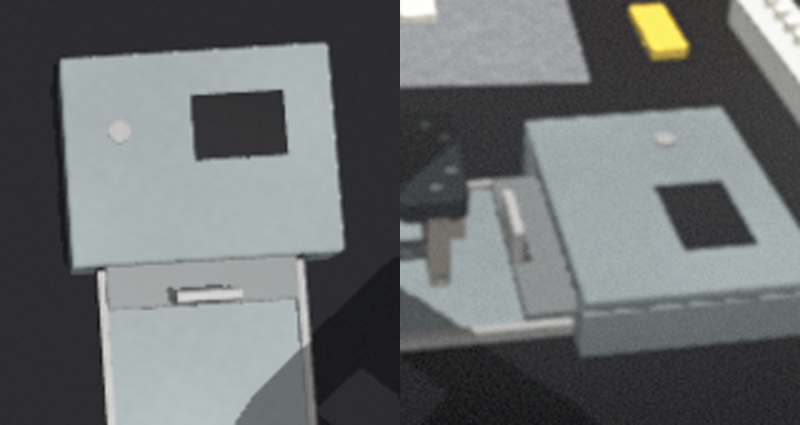

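```bash
python3 -c "
from workcell import r
print(r.sense()['clock'],r.sense()['qd'].round(3)); print(r.job_done())"
```

```text
20.9667 [ 0.023 -0.005  0.01  -0.002  0.006 -0.002]
the job is handed in; nothing more can be done
None
```

I seated the long block in the tray pocket, let go of it, and pushed the loaded tray in to a hard stop. I then handed the job in at about 21 s. I couldn't see the block once the tray was inside the housing, and `job_done()` gives no verdict.

**How it went in:** I gripped the block 15 mm off centre and lifted it so it drooped to about 17–18° in the fingers. I touched the +y end down on the pocket floor, slid it under the keeper, and drove the jaw back about 7 mm. Lowering it then turned it flat, with no more than about 10 N along the pocket while it was tilted. Once it was nearly flat I pressed down with about 22 N to be sure it was on the floor.

**Checks after letting go, tray still out:**
- **Flatness:** the block's top read about 12.8 mm above the floor all along, with 0.3° of tilt. The expected 12 mm is within the camera's error.
- **Position:** it was square and about 1.5 mm off centre in x, close to the +x guide, where the limit is 3 mm. It was between the end wall and the jaw in y.

**Checks after pushing the tray:**
- **Travel:** the tab had moved about 120 mm. That means fully home only if the tray started about 10 mm in, which fits where its edge lay on the base plate at the start.
- **Stop:** the tray went rigid there, moving about 0.1 mm as the push rose from 7 to 37 N.

**Less certain:**
- **Stop force:** my last pushes against the stop were harder than needed. The wrist showed about 37 N along the push and 35 N upward. I took the upward part to be friction at the tab and didn't check further.
- **Shorter blocks:** I kept clear of both but didn't measure them again at the end.

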